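# Roll a dowel onto the drilling line of a setting-out board

### The job

The longer, thicker dowel on the plywood board has to lie on the marked line for cross-drilling: roll it there by lightly pushing its top sideways with a fingertip, without gripping or lifting it or reaching down past the middle of its side, until it lies still, centred on the line and along it. Leave the short dowel, the bench dog and the hex keys on the board as they are.

Things in the scene. Friction and masses are not known exactly. Their poses are not given: they have to be found in the camera images.
- board: fixed plywood board, 230 (its x) x 260 (its y) x 12 mm, flat on the bench; origin at the centre of its underside, z up, top face at z = 12 mm. A black line 3 mm wide, 222 mm long, is marked on top along the x axis at y = 0. At y = +108 and -108 mm a wooden stop strip, 190 x 16 mm, parallel to the line, stands 20 mm above the top face
- line_mid (a point): middle of the marked line, on the board's top face (12 mm above the bench); x axis along the line, z up
- long_dowel: longer, thicker dowel: loose wooden cylinder, 30 mm diameter, 120 mm long, 80 g, origin at its centre, x along its axis, top 42 mm above the bench. Lies beside a stop strip (5 to 19 mm between them), 66 to 80 mm from the line, within 0.05 rad of parallel. A fingertip pressed lightly on top (1 to 3 N) rolls it without slip, half as far as the tip moves; it stays where left
- short_dowel: the shorter, thinner dowel: loose wooden cylinder, 20 mm diameter, 70 mm long, origin at its centre, x along its axis, lying on the board on the other side of the line; to be left alone
- bench_dog: pale bench dog, a loose stepped round peg 27 mm in diameter and 54 mm tall, standing on the board near its far (+x) edge; origin at the centre of its foot; to be left alone
- hex_keys: folding hex key set, loose, 26 x 91 x 43 mm, lying on the board near its near (-x) edge with its length along the board's y; origin at the centre of its underside; to be left alone
Not all that is in view belongs to the job. What is shaped like the long_dowel but blue is not meant.

How it is judged:
By the outcome, as a careful person would: the job done as asked, in the order asked, and still so for the second after the job is handed in, with the robot touching nothing.
It also fails if it takes over 54 s, if anything falls off the work surface, if the arm or the gripper's body presses on something with over 40 N, if the wrist force passes 120 N, or if a joint passes its speed limit or range.

### The arm

A 6-joint arm with a two-finger parallel gripper is mounted at the origin on a cart in front of the work surface, level with it; the furniture and walls round the work are solid. World frame = base frame: x ahead of the robot, y to its left, z up, the work surface at z = 0. Lengths are in m, angles in rad, forces in N, time in s.
With the tool pointing down it reaches from about 0.325 to 0.875 m from the base axis. Payload 4.4 kg.
Tool frame: the origin (TCP) lies at the very end of the fingers, on their centre line; the grasp point (between the pads) lies 19 mm behind it; z points along the fingers, y is the line along which they close (so a half turn about z gives the same grasp; the last joint's range is limited). The gripper opens to 85 mm and grips with 20 to 120 N. Pads are 22 mm wide; open, the fingers measure 114 mm over their backs; the gripper's body (76 mm by 85 mm) begins 54 mm behind the grasp point. The pads swing forward as they close: fully open they stand 13 mm farther back than shut.
Start: joints at [1.196, 0.207, 1.542, -0, 1.393, -0.15], TCP at [0.128, 0.561, 0.231] pointing down, gripper open.
Joint ranges: [-2.73, 2.73], [-0.86, 2.22], [0.23, 2.46], [-1.11, 4.25], [0.08, 2.63], [-2.82, 2.82]. Speed limits (rad/s): [2.79, 2.79, 3.14, 3.14, 3.14, 3.14].

### API

Orientations are given as a unit quaternion [x, y, z, w].
In Python, from plant import env gives the robot as it stands. The module is installed in compiled form; this text tells all that it offers.
- The arm moves only by the tool drive_tool, never from a script. Its argument "series" is a list of rows, each an object with "xyz": the shift along the tool's x, y, z in m, a list of three; "angular": the turn, a rotation vector about the tool's x, y, z in degrees, a list of three. In form: [{"xyz": [x, y, z], "angular": [rx, ry, rz]}, ...]. A call has 1 to 10 rows; each row shifts and turns the commanded pose from where the row before left it, along the tool's axes as they then stand; what a row does not reach is not made up. A row lasts 1/8 s, in which the tool goes at most 62.5 mm and 10.7 degrees, less where a joint would pass 70% of its speed; a pose out of reach is approached as far as the arm can. A call is refused whole if a number of a shift passes 0.0625 or a number of a turn 10.7, either way. A call with a gripper value outside its range is refused whole. "jaw" is the opening, from 0 (shut) to 1 (fully open), set as the call begins (left out, the last holds). The fingers move at their own pace and stop on an object; "squeeze" is the grip in N (left out, the last holds). Time passes only in rows, so rows that do not move let the fingers close. It gives the time, the measured TCP pose, the force, the opening and the grip force at its end, in the units of the state.
- env.observe(): the state, without advancing time (a new reading comes with each control period).
- env.grab_frame(name): name is "side" or "top"; returns the picture (480x640x3 uint8, red, green, blue); there is no depth.
- env.camera_info(name): a dict with "fx", "fy", "cx", "cy" (pixels), "dist" ([k1, k2, p1, p2, k3] as OpenCV has them; the pictures are not rectified), "world_to_cam" (4x4, takes a point from world to camera coordinates). Camera axes: x right, y down, z forward; pixel columns grow to the right and rows downward; lengths in m; the calibration is good to about 2 mm. A picture is of the moment at which its call begins. camera_info takes no time and is no camera call.
- env.hand_in(): hands the job in; it is judged then, once.
The state is a dict: "t": time; "joint_pos": joint angles; "joint_vel": joint speeds; "joint_torque": joint torques, N m; "ee_pos": TCP position; "orientation": TCP orientation; "ft_force": force on the tool from outside, world axes, zero at the start; "ft_torque": the same for the moment, N m; "opening": finger opening in m; "grasp_force": force on a finger pad.
Only numpy, scipy, OpenCV 4.12 (cv2) and the standard library are available. Lean on these libraries where they do the work, as an engineer would, in place of code of your own. Each camera call takes 0.05 s, during which the arm holds its last target. There are 200 camera calls.

## Working session

There is one attempt and no reset: what is moved stays moved. The work goes in short steps, Python scripts to look and compute and a tool call to move; the robot and the scene stay as the last step left them, time stands still between calls to the robot, and variables do not carry over. Pictures are saved under pics/ and viewed, at most 10 in all, crops included, and the job is handed in when it is done.

Besides the shell and the picture viewer there is one more tool, called after "Emit:" by a JSON object that holds its "method" and its "body". drive_tool: Moves the arm, as the interface text tells. Its arguments: {"type":"object","properties":{"series":{"type":"array"},"jaw":{"type":"number"},"squeeze":{"type":"number"}},"required":["series"]}

```bash
mkdir -p pics; python3 - <<'E'
from plant import env
import cv2,numpy as np
for n in ("side","top"):
    f=env.grab_frame(n); cv2.imwrite(f"pics/{n}0.png",f[:,:,::-1])
    c=env.camera_info(n); print(n,c["fx"],c["fy"],c["cx"],c["cy"],c["dist"]); print(np.round(c["world_to_cam"],4).tolist())
s=env.observe(); print(s["t"],s["ee_pos"],s["orientation"],s["ft_force"],s["opening"])
E
```

```text
side 624.7523153651406 624.7523153651406 323.2847012500002 235.8040294903343 [-0.12962717  0.          0.          0.          0.        ]
[[0.8779, 0.4788, 0.0102, -0.4481], [0.3192, -0.5691, -0.7577, -0.0047], [-0.357, 0.6685, -0.6525, 1.0571], [0.0, 0.0, 0.0, 1.0]]
top 477.2643634946225 477.2643634946225 322.8780006396164 240.20516979485888 [-0.03697762  0.          0.          0.          0.        ]
[[-0.0079, -0.9996, 0.0279, 0.1667], [-0.9939, 0.0047, -0.1106, 0.4277], [0.1104, -0.0285, -0.9935, 0.8455], [0.0, 0.0, 0.0, 1.0]]
0.1 [0.12791754 0.55989194 0.23022139] [ 1.12167387e-01  9.93688785e-01 -1.00180369e-03 -2.68093426e-04] [-0.23724873 -0.53469841  0.52844746] 0.08560182771391571
```

View pics/top0.png

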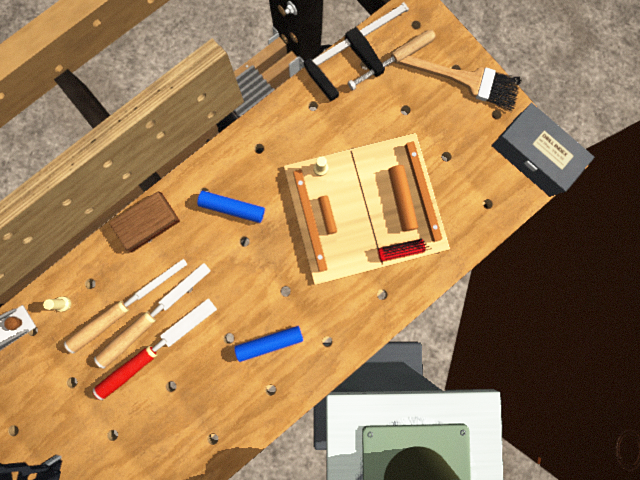

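View pics/side0.png

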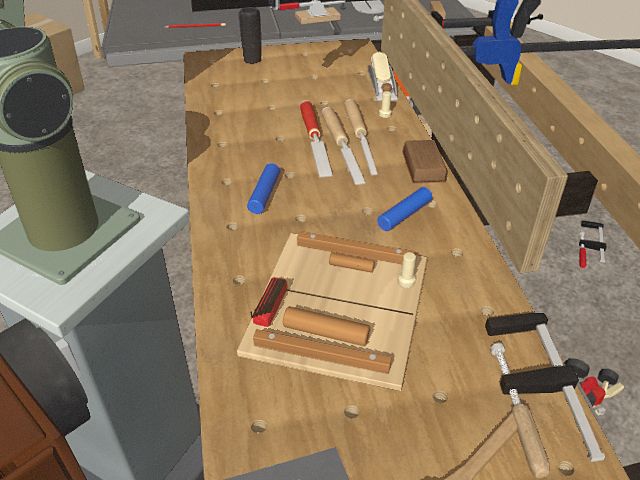

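The top view shows the board's line running from about (352,150) to (380,262). The long dowel is near (403,197) on the board's −y side, the short dowel at (328,215), the dog at (321,166) and the hex keys at (402,250). The side view shows the same layout, with the long dowel at about (326,326) next to the near strip.

```bash
cat > h.py <<'E'
from plant import env
import cv2,numpy as np
def cam(n):
    c=env.camera_info(n); K=np.array([[c["fx"],0,c["cx"]],[0,c["fy"],c["cy"]],[0,0,1.]])
    return K,np.array(c["dist"],float),np.array(c["world_to_cam"])
def cast(n,px,z):
    K,d,T=cam(n); u=cv2.undistortPoints(np.array(px,float).reshape(-1,1,2),K,d)[:,0]
    r=np.c_[u,np.ones(len(u))]@T[:3,:3]; o=-T[:3,:3].T@T[:3,3]
    return o+r*((z-o[2])/r[:,2])[:,None]
def proj(n,p):
    K,d,T=cam(n); return cv2.projectPoints(np.array(p,float).reshape(-1,1,3),cv2.Rodrigues(T[:3,:3])[0],T[:3,3],K,d)[0][:,0]
def crop(n,f,x0,y0,x1,y1,s,name):
    c=cv2.resize(f[y0:y1,x0:x1,::-1],None,fx=s,fy=s,interpolation=cv2.INTER_CUBIC); cv2.imwrite(f"pics/{name}.png",c)
E
python3 - <<'E'
from h import *
f=cv2.imread("pics/top0.png")[:,:,::-1]
g=cv2.imread("pics/side0.png")[:,:,::-1]
a=cv2.resize(f[125:290,275:455,::-1],None,fx=3,fy=3); b=cv2.resize(g[225:395,230:430,::-1],None,fx=2.5,fy=2.5)
cv2.imwrite("pics/c1.png",a)
hsv=cv2.cvtColor(f,cv2.COLOR_RGB2HSV)
for p in [(403,197),(350,200),(375,200),(352,150),(366,206),(425,190),(415,200),(394,197)]: print(p,f[p[1],p[0]],hsv[p[1],p[0]])
for p in [(326,326),(340,300),(330,312),(320,355),(318,343)]: print(p,g[p[1],p[0]])
E
```

```text
(403, 197) [206 121  56] [ 13 186 206]
(350, 200) [253 235 162] [ 24  92 253]
(375, 200) [254 241 171] [ 25  83 254]
(352, 150) [251 220 145] [ 21 108 251]
(366, 206) [106  76  53] [ 13 128 106]
(425, 190) [225 137  63] [ 14 184 225]
(415, 200) [185 140  89] [ 16 132 185]
(394, 197) [122  84  49] [ 14 153 122]
(326, 326) [219 159 100]
(340, 300) [58 47 38]
(330, 312) [228 196 148]
(320, 355) [173 121  80]
(318, 343) [170 119  71]
```

View pics/c1.png

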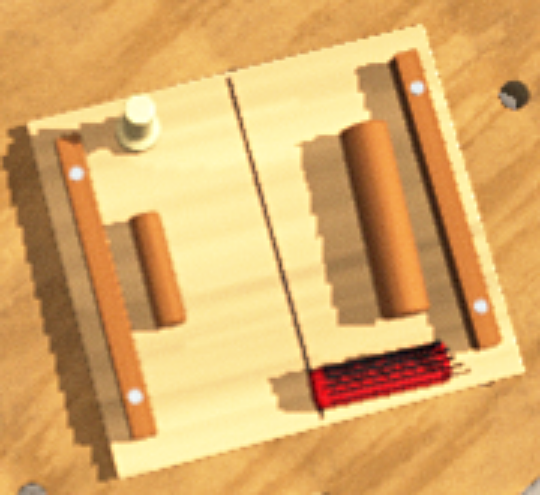

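```bash
cat >> h.py <<'E'
def blob(m,seed):
    k,l,st,c=cv2.connectedComponentsWithStats(m.astype(np.uint8)); 
    i=min(range(1,k),key=lambda i:np.hypot(*(c[i]-seed))+(1e3 if st[i][4]<60 else 0)); return l==i
def line_fit(n,f,A,B):
    # dark line: subpixel darkness-weighted centre on scan segments between approx world end points
    g=f.sum(2).astype(float); P=[]
    a,b=proj(n,[A,B]); u=(b-a)/np.hypot(*(b-a)); v=np.array([-u[1],u[0]])
    s=np.arange(-6,6.01,.25)
    for t in np.linspace(.06,.94,60):
        q=a+(b-a)*t+s[:,None]*v
        val=cv2.remap(g.astype(np.float32),q[:,0].astype(np.float32),q[:,1].astype(np.float32),cv2.INTER_LINEAR)[:,0]
        w=np.clip(np.median(val)-60-val,0,None)
        if w.max()>80: P.append(q[np.argmax(w)] if 0 else (q*w[:,None]).sum(0)/w.sum())
    W=cast(n,P,.012)[:,:2]; vx,vy,x,y=cv2.fitLine(W.astype(np.float32),cv2.DIST_HUBER,0,.01,.01).ravel()
    d=np.array([vx,vy])*np.sign(vx); return np.array([x,y]),d,len(P)
def sat(f): return cv2.cvtColor(f,cv2.COLOR_RGB2HSV)[:,:,1]
E
python3 - <<'E'
from h import *
f=cv2.imread("pics/top0.png")[:,:,::-1].copy()
A,B=cast("top",[(352,150),(380.5,260)],.012)
print("A,B",A,B)
print("side proj of ends",proj("side",[A,B]))
p,d,n=line_fit("top",f,A,B); print("line",p,d,np.arctan2(d[1],d[0]),n)
g=cv2.imread("pics/side0.png")[:,:,::-1].copy()
p2,d2,n2=line_fit("side",g,A,B); print("side line",p2,d2,np.arctan2(d2[1],d2[0]),n2, "off",np.array([-d[1],d[0]])@(p2-p))
for nm,im,seed,th in (("top",f,(403,197),165),):
  for th in (155,165,175):
    m=blob(sat(im)>th,seed); ys,xs=np.nonzero(m); 
    P=cast(nm,np.c_[xs,ys],.027)[:,:2]; c=P.mean(0); w,v=np.linalg.eigh(np.cov(P.T)); a=v[:,1]*np.sign(v[0,1])
    nn=np.array([-d[1],d[0]]); print(nm,th,len(xs),c,"yaw rel",np.arctan2(d[0]*a[1]-d[1]*a[0],a@d),"off",nn@(c-p),"LxW",np.sqrt(12*w))
    print("bbox",xs.min(),xs.max(),ys.min(),ys.max())
c=cv2.resize(g[280:385,240:410,::-1],None,fx=4,fy=4,interpolation=cv2.INTER_CUBIC); cv2.imwrite("pics/c2.png",c)
E
```

```text
A,B [0.60027888 0.10752462 0.012     ] [0.39271187 0.05819766 0.012     ]
side proj of ends [[412.71218995 315.74585209]
 [273.68665836 287.39175694]]
line [0.5066099  0.08650575] [0.96879023 0.247882  ] 0.2504934 57
side line [0.50268185 0.08667602] [0.96939325 0.24551329] 0.24804915 58 off 0.0011386579
top 155 1063 [0.50582989 0.01673423] yaw rel -0.05253230369357704 off -0.06740060959474319 LxW [0.029992   0.12147069]
bbox 388 417 165 230
top 165 1020 [0.50601686 0.01679205] yaw rel -0.051170180193888366 off -0.06739093868565627 LxW [0.02899966 0.12125192]
bbox 388 417 165 230
top 175 773 [0.50785004 0.01808091] yaw rel -0.056216376279068794 off -0.0665967219161589 LxW [0.02682173 0.12088115]
bbox 389 417 165 230
```

View pics/c2.png

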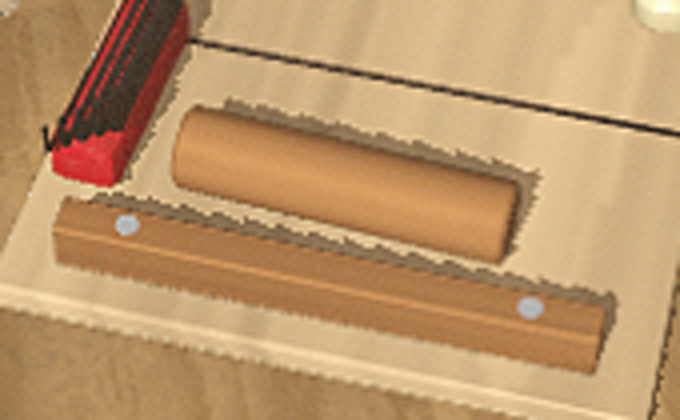

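The crop shows the long dowel clear of the strip, and its far (+x) end is about 3 mm farther from the line. The top view puts it −67.4 mm from the line, turned −0.05 rad. Next I shut the jaw and go above it with tool y along the line's normal.

Emit:
{"method": "drive_tool", "body": {"series": [{"xyz":[0,0,0],"angular":[0,0,-9.07]},{"xyz":[0,0,0],"angular":[0,0,-9.07]},{"xyz":[0,0,0],"angular":[0,0,-9.07]},{"xyz":[-0.0194,-0.0516,0],"angular":[0,0,0]},{"xyz":[-0.0194,-0.0516,0],"angular":[0,0,0]},{"xyz":[-0.0194,-0.0516,0],"angular":[0,0,0]},{"xyz":[-0.0194,-0.0516,0],"angular":[0,0,0]},{"xyz":[-0.0194,-0.0516,0],"angular":[0,0,0]},{"xyz":[-0.0194,-0.0516,0],"angular":[0,0,0]},{"xyz":[-0.0194,-0.0516,0],"angular":[0,0,0]}], "jaw": 0}}

```text
t: 1.35
ee_pos: [0.3496, 0.2426, 0.231]
orientation: [-0.125, 0.992, 0.0, -0.0]
ft_force: [1.0, 0.8, 0.1]
opening: 0.0001
grasp_force: 0.0
```

Emit:
{"method": "drive_tool", "body": {"series": [{"xyz":[-0.0194,-0.0516,0],"angular":[0,0,0]},{"xyz":[-0.0194,-0.0516,0],"angular":[0,0,0]},{"xyz":[-0.0194,-0.0516,0],"angular":[0,0,0]},{"xyz":[-0.0194,-0.0516,0],"angular":[0,0,0]},{"xyz":[-0.0194,-0.0516,0],"angular":[0,0,0]},{"xyz":[0,0,0.055],"angular":[0,0,0]},{"xyz":[0,0,0.055],"angular":[0,0,0]},{"xyz":[0,0,0.03],"angular":[0,0,0]},{"xyz":[0,0,0],"angular":[0,0,0]}]}}

```text
t: 2.48
ee_pos: [0.5038, 0.0186, 0.0881]
orientation: [-0.125, 0.992, 0.001, -0.004]
ft_force: [0.5, -0.3, 0.1]
opening: 0.0001
grasp_force: 0.0
```

```bash
cat >> h.py <<'E'
P0=np.array([.5055,.0867]); D=np.array([np.cos(.2493),np.sin(.2493)]); N=np.array([-D[1],D[0]]); C0=np.array([.4965,.0845])
def tip():
    s=env.observe(); e=np.array(s["ee_pos"]); from scipy.spatial.transform import Rotation as R
    M=R.from_quat(s["orientation"]).as_matrix(); print("t",round(s["t"],2),"tip off,along,z mm",np.round(1e3*np.array([N@(e[:2]-P0),D@(e[:2]-C0),e[2]]),1),"toolx·(-D)ang",round(float(np.arctan2(M[0,1]*-D[0]-M[1,1]*D[1],-M[0,0]*D[0]-M[1,0]*D[1])),4),"tilt",np.round(M[:2,2],4),"F",np.round(s["ft_force"],2)); return e
E
python3 - <<'E'
from h import *
e=tip(); s=env.observe(); print(s["opening"],np.round(s["joint_pos"],2))
f=env.grab_frame("side"); cv2.imwrite("pics/s1.png",f[:,:,::-1]); x,y=proj("side",[e])[0].astype(int); print(x,y)
crop("side",f,x-100,y-90,x+100,y+60,3,"s1c")
E
```

```text
t 2.48 tip off,along,z mm [-65.6  -9.2  88.1] toolx·(-D)ang 0.0006 tilt [-0.008   0.0011] F [ 0.45 -0.28  0.09]
5.0598149915910536e-05 [-0.14  0.23  1.84  0.    1.08 -1.96]
326 294
```

View pics/s1c.png

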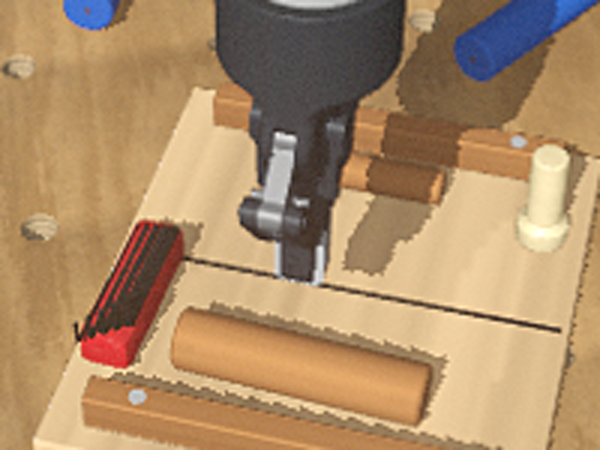

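The crop shows the shut fingertip hanging clear above the dowel, at about (300,275) in the crop, with the keys and dog well away. First I'll roll the dowel back gently against the parallel stop strip to square it, then roll it forward to the line.

Emit:
{"method": "drive_tool", "body": {"series": [{"xyz":[0,0.003,0.03],"angular":[0,0,0]},{"xyz":[0,0,0.012],"angular":[0,0,0]},{"xyz":[0,0,0],"angular":[0,0,0]},{"xyz":[0,0,0],"angular":[0,0,0]}]}}

```text
t: 3.02
ee_pos: [0.5075, 0.021, 0.0507]
orientation: [-0.125, 0.992, -0.0, 0.001]
ft_force: [1.3, -0.9, -0.3]
opening: 0.0001
grasp_force: 0.0
```

Emit:
{"method": "drive_tool", "body": {"series": [{"xyz":[0,0,0.001],"angular":[0,0,0]},{"xyz":[0,0,0.001],"angular":[0,0,0]},{"xyz":[0,0,0.001],"angular":[0,0,0]},{"xyz":[0,0,0],"angular":[0,0,0]}]}}

```text
t: 3.52
ee_pos: [0.5061, 0.0211, 0.0462]
orientation: [-0.125, 0.992, 0.0, -0.0]
ft_force: [-0.2, 0.2, 1.3]
opening: 0.0001
grasp_force: 0.0
```

Emit:
{"method": "drive_tool", "body": {"series": [{"xyz":[0,0,0.0005],"angular":[0,0,0]},{"xyz":[0,0,0],"angular":[0,0,0]}]}}

```text
t: 3.78
ee_pos: [0.5062, 0.0211, 0.0457]
orientation: [-0.125, 0.992, 0.0, -0.0]
ft_force: [-0.1, -0.2, -0.0]
opening: -0.0
grasp_force: 0.0
```

Emit:
{"method": "drive_tool", "body": {"series": [{"xyz":[0,0,0.0015],"angular":[0,0,0]},{"xyz":[0,0,0.0015],"angular":[0,0,0]},{"xyz":[0,0,0],"angular":[0,0,0]}]}}

```text
t: 4.15
ee_pos: [0.506, 0.0212, 0.0426]
orientation: [-0.125, 0.992, 0.0, -0.0]
ft_force: [-0.1, -0.5, -0.5]
opening: 0.0004
grasp_force: 0.0
```

Emit:
{"method": "drive_tool", "body": {"series": [{"xyz":[0,0,0.0005],"angular":[0,0,0]},{"xyz":[0,0,0],"angular":[0,0,0]}]}}

```text
t: 4.4
ee_pos: [0.5063, 0.0211, 0.0423]
orientation: [-0.125, 0.992, -0.0, -0.0]
ft_force: [-0.2, -0.0, 0.4]
opening: -0.0
grasp_force: 0.0
```

Emit:
{"method": "drive_tool", "body": {"series": [{"xyz":[0,0,0.0005],"angular":[0,0,0]},{"xyz":[0,0,0],"angular":[0,0,0]}]}}

```text
t: 4.65
ee_pos: [0.5064, 0.0211, 0.042]
orientation: [-0.125, 0.992, -0.0, 0.0]
ft_force: [-0.3, 0.8, 1.9]
opening: -0.0003
grasp_force: 1.0
```

```bash
cat >> h.py <<'E'
def force(k=6):
    F=[]
    for _ in range(k): env.grab_frame("top"); F.append(env.observe()["ft_force"])
    print("F mean",np.round(np.mean(F,0),2),"sd",np.round(np.std(F,0),2))
E
python3 -c "
from h import *
force();tip()"
```

```text
F mean [-0.77 -0.16  2.6 ] sd [0.3  0.4  0.35]
t 4.95 tip off,along,z mm [-63.8  -6.1  42. ] toolx·(-D)ang 0.0008 tilt [ 0.0003 -0.0001] F [-1.29  0.31  2.77]
```

Emit:
{"method": "drive_tool", "body": {"series": [{"xyz":[0,-0.002,0],"angular":[0,0,0]},{"xyz":[0,-0.004,0],"angular":[0,0,0]},{"xyz":[0,-0.004,0],"angular":[0,0,0]},{"xyz":[0,-0.004,0],"angular":[0,0,0]},{"xyz":[0,-0.004,0],"angular":[0,0,0]},{"xyz":[0,-0.002,0],"angular":[0,0,0]},{"xyz":[0,-0.001,0],"angular":[0,0,0]},{"xyz":[0,0,0],"angular":[0,0,0]}]}}

```text
t: 5.95
ee_pos: [0.5108, 0.0002, 0.0418]
orientation: [-0.125, 0.992, -0.0, -0.001]
ft_force: [-3.6, -1.1, 7.0]
opening: -0.0001
grasp_force: 3.1
```

```bash
cat >> h.py <<'E'
def dowel(name=None):
    g=env.grab_frame("side"); gs=g.astype(int); r=gs[:,:,2]/np.maximum(gs[:,:,0],1)
    if name: crop("side",g,210,220,450,400,3,name)
    return g
E
python3 -c "
from h import *
force(3);tip();dowel('s2')"
```

```text
F mean [-3.52 -1.01  5.8 ] sd [0.44 0.55 0.28]
t 6.1 tip off,along,z mm [-85.1  -7.   41.8] toolx·(-D)ang 0.0009 tilt [-0.0019 -0.0005] F [-3.97 -0.83  5.71]
```

View pics/s2.png

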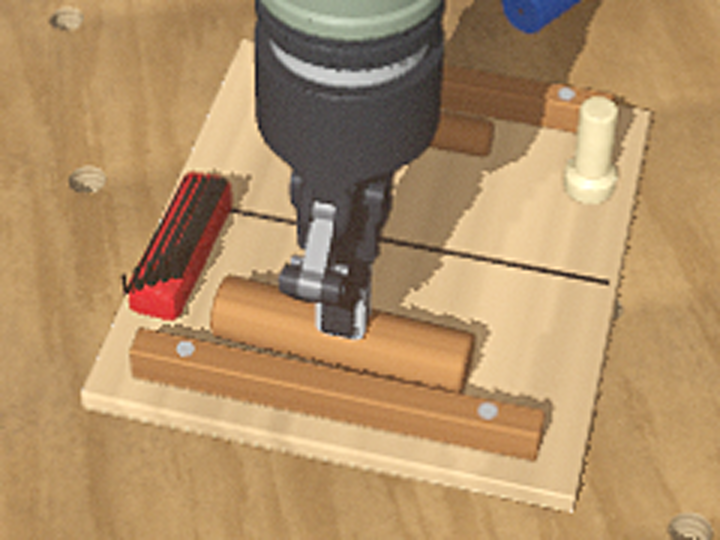

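The dowel rolled back along with the tip and now sits nearer the strip, with its near end at crop (215,305) and its far end at (470,355). The press had grown to 6 N, so I reseat a little lighter and finish squaring it.

Emit:
{"method": "drive_tool", "body": {"series": [{"xyz":[0,0,-0.005],"angular":[0,0,0]},{"xyz":[0,0.012,0],"angular":[0,0,0]},{"xyz":[0,0,0],"angular":[0,0,0]},{"xyz":[0,0,0.003],"angular":[0,0,0]},{"xyz":[0,0,0.0016],"angular":[0,0,0]},{"xyz":[0,0,0],"angular":[0,0,0]},{"xyz":[0,0,0],"angular":[0,0,0]}]}}

```text
t: 7.02
ee_pos: [0.5085, 0.0123, 0.0421]
orientation: [-0.125, 0.992, 0.0, -0.0]
ft_force: [0.4, 0.7, -0.6]
opening: -0.0003
grasp_force: 0.1
```

```bash
python3 -c "
from h import *
force(3);tip()"
```

```text
F mean [-0.05  0.3  -0.24] sd [0.59 0.36 0.56]
t 7.17 tip off,along,z mm [-72.8  -6.2  42.1] toolx·(-D)ang 0.0007 tilt [-0.  0.] F [ 0.45 -0.2  -0.93]
```

Emit:
{"method": "drive_tool", "body": {"series": [{"xyz":[0,0,0.0004],"angular":[0,0,0]},{"xyz":[0,0,0],"angular":[0,0,0]},{"xyz":[0,-0.003,0],"angular":[0,0,0]},{"xyz":[0,-0.003,0],"angular":[0,0,0]},{"xyz":[0,-0.003,0],"angular":[0,0,0]},{"xyz":[0,-0.003,0],"angular":[0,0,0]},{"xyz":[0,0,0],"angular":[0,0,0]}]}}

```text
t: 8.05
ee_pos: [0.5118, 0.0004, 0.042]
orientation: [-0.125, 0.992, -0.0, 0.0]
ft_force: [-1.8, -0.7, 4.7]
opening: -0.0003
grasp_force: 2.3
```

```bash
python3 -c "
from h import *
force(3);tip()"
```

```text
F mean [-1.73 -0.29  4.78] sd [0.29 0.26 0.59]
t 8.2 tip off,along,z mm [-85.  -6.  42.] toolx·(-D)ang 0.0008 tilt [ 0.0004 -0.0003] F [-1.36  0.04  5.18]
```

Emit:
{"method": "drive_tool", "body": {"series": [{"xyz":[0,-0.003,-0.0002],"angular":[0,0,0]},{"xyz":[0,-0.003,0],"angular":[0,0,0]},{"xyz":[0,-0.003,0],"angular":[0,0,0]},{"xyz":[0,0,0],"angular":[0,0,0]}]}}

```text
t: 8.7
ee_pos: [0.514, -0.0084, 0.0419]
orientation: [-0.125, 0.992, -0.0, 0.0]
ft_force: [0.3, 1.0, 1.6]
opening: -0.0
grasp_force: 0.8
```

```bash
python3 -c "
from h import *
force(3);tip()"
```

```text
F mean [0.8  0.25 1.2 ] sd [0.58 0.23 0.22]
t 8.85 tip off,along,z mm [-94.1  -6.1  41.8] toolx·(-D)ang 0.0007 tilt [ 0.0004 -0.0004] F [ 1.5  -0.06  0.9 ]
```

Emit:
{"method": "drive_tool", "body": {"series": [{"xyz":[0,0,-0.03],"angular":[0,0,0]},{"xyz":[0,0.05,-0.05],"angular":[0,0,0]},{"xyz":[0,0.05,0],"angular":[0,0,0]},{"xyz":[0,0.0,0],"angular":[0,0,0]}]}}

```text
t: 9.35
ee_pos: [0.489, 0.0857, 0.1162]
orientation: [-0.127, 0.992, 0.0, -0.0]
ft_force: [0.5, -0.8, 0.2]
opening: -0.0003
grasp_force: 0.0
```

```bash
cat >> h.py <<'E'
def measure(name=None):
    g=env.grab_frame("side"); f=env.grab_frame("top"); s=sat(f)
    if name: crop("side",g,210,220,450,400,3,name)
    for th in (155,165):
        k,l,st,c=cv2.connectedComponentsWithStats((s>th).astype(np.uint8))
        for i in range(1,k):
            if st[i][4]<500 or st[i][4]>3000 or not(360<c[i][0]<440 and 150<c[i][1]<240): continue
            ys,xs=np.nonzero(l==i); P=cast("top",np.c_[xs,ys],.027)[:,:2]; m=P.mean(0); w,v=np.linalg.eigh(np.cov(P.T)); a=v[:,1]*np.sign(v[0,1])
            print(th,st[i][4],"off mm",np.round(1e3*N@(m-P0),1),"along",np.round(1e3*D@(m-C0),1),"yaw rel",round(float(np.arctan2(D[0]*a[1]-D[1]*a[0],a@D)),4),np.round(np.sqrt(12*w)*1e3,1))
E
python3 -c "
from h import *
tip();measure('s3')"
```

```text
t 9.35 tip off,along,z mm [  3.1  -6.9 116.2] toolx·(-D)ang 0.0054 tilt [-0.0007  0.0002] F [ 0.48 -0.8   0.16]
155 1012 off mm -95.0 along -31.9 yaw rel -0.1117 [44.8 79.1]
165 981 off mm -95.2 along -31.3 yaw rel -0.1139 [44.1 78.2]
```

View pics/s3.png

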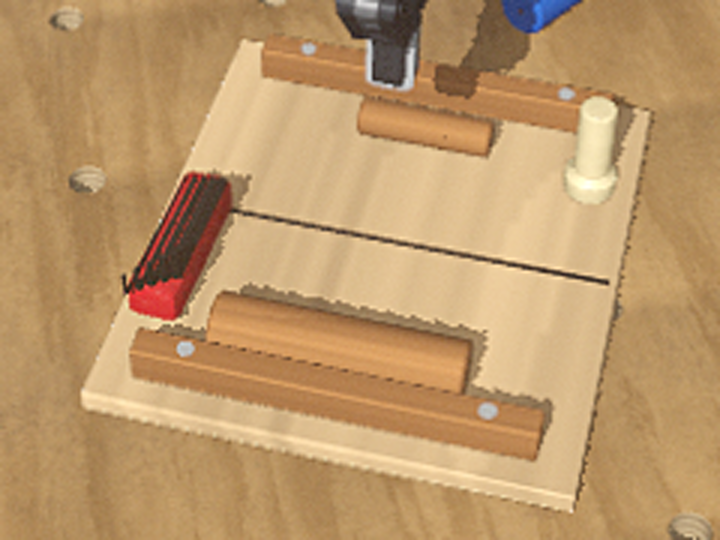

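The dowel now lies against the strip, upper edge from crop (225,292) to (470,345), with everything else unmoved. I check its yaw numerically from the upper silhouette.

```bash
cat >> h.py <<'E'
from scipy.ndimage import gaussian_filter1d as gf
def sidefit(off,along=-7,g=None,r=.015):
    """upper silhouette edge of dowel in side view -> offset of axis (mm from line), yaw rel"""
    g=env.grab_frame("side") if g is None else g; q=g.astype(float); R=cv2.GaussianBlur(q[:,:,2],(0,0),.6)/cv2.GaussianBlur(q[:,:,0],(0,0),.6).clip(8)
    K,d,T=cam("side"); o=-T[:3,:3].T@T[:3,3]; res=[]
    for it in range(2):
        P=[]
        c2=np.array([(o[:2]-P0)@N-off*1e-3,o[2]-.027]); L=np.hypot(*c2); u=c2/L; v=np.array([-u[1],u[0]]); v*=1 if v[0]>0 else -1
        tn=u*r/L+v*np.sqrt(1-(r/L)**2); dn,dz=r*tn   # tangent point rel axis, on +n side
        z=.027+dz
        for t in np.linspace(-.05,.05,60):
            X=P0+D*(D@(C0-P0)+along*1e-3+t)+N*(off*1e-3+dn); a=proj("side",[np.r_[X-N*.006,z],np.r_[X+N*.006,z]])
            s=np.linspace(0,1,60); p=a[0]+(a[1]-a[0])*s[:,None]
            val=cv2.remap(R.astype(np.float32),p[:,0].astype(np.float32),p[:,1].astype(np.float32),cv2.INTER_LINEAR)[:,0]
            gr=np.gradient(gf(val,4)); i=np.argmax(gr)
            if gr[i]>.002 and 3<i<56: P.append(p[i])
        W=cast("side",P,z)[:,:2]-P0; al=W@D; of=W@N-dn
        b=np.polyfit(al,of,1); k=np.abs(of-np.polyval(b,al))<.0015; b=np.polyfit(al[k],of[k],1); off=1e3*np.polyval(b,D@(C0-P0)+along*1e-3)
    print("side: off",round(off,2),"yaw rel",round(b[0],4),"n",k.sum(),"rms",np.round(1e3*np.std(of[k]-np.polyval(b,al[k])),2)); return off,b[0]
E
python3 - <<'E'
from h import *
p,d,n=line_fit("side",cv2.imread("pics/side0.png")[:,:,::-1].copy(),[.600,.1075,.012],[.393,.0582,.012]); print("side line: off",1e3*N@(p-P0),"ang",np.arctan2(d[1],d[0])-.2493)
g0=cv2.imread("pics/side0.png")[:,:,::-1].copy(); sidefit(-67.4,-7,g0)
sidefit(-85)
tip()
E
```

```text
side line: off 0.6771276551130533 ang -0.001572147
side: off -66.74 yaw rel -0.0527 n 60 rms 0.29
side: off -84.53 yaw rel -0.0034 n 60 rms 0.24
t 9.5 tip off,along,z mm [  0.   -6.7 115.6] toolx·(-D)ang 0.001 tilt [-0.001  -0.0007] F [0.79 0.02 0.35]
```

Squared: yaw is within 2 mrad of the line and the offset is −85.2 mm. Now the forward strokes.

Emit:
{"method": "drive_tool", "body": {"series": [{"xyz":[0,-0.046,0],"angular":[0,0,0]},{"xyz":[0,-0.046,0.02],"angular":[0,0,0]},{"xyz":[0,0,0.03],"angular":[0,0,0]},{"xyz":[0,0,0.018],"angular":[0,0,0]},{"xyz":[0,0,0.003],"angular":[0,0,0]},{"xyz":[0,0,0],"angular":[0,0,0]},{"xyz":[0,0,0.002],"angular":[0,0,0]},{"xyz":[0,0,0],"angular":[0,0,0]}]}}

```text
t: 10.5
ee_pos: [0.5136, -0.0058, 0.0438]
orientation: [-0.125, 0.992, -0.0, 0.001]
ft_force: [0.1, -1.3, -0.3]
opening: 0.0
grasp_force: 0.0
```

```bash
python3 -c "
from h import *
force(2);tip()"
```

```text
F mean [-0.52 -0.05 -0.29] sd [0.6  0.07 0.38]
t 10.6 tip off,along,z mm [-91.6  -5.8  43.7] toolx·(-D)ang 0.0011 tilt [ 0.001  -0.0002] F [-1.12 -0.12 -0.66]
```

Emit:
{"method": "drive_tool", "body": {"series": [{"xyz":[0,0,0.0015],"angular":[0,0,0]},{"xyz":[0,0,0.0004],"angular":[0,0,0]},{"xyz":[0,0,0],"angular":[0,0,0]},{"xyz":[0,0.003,0],"angular":[0,0,0]},{"xyz":[0,0.005,0],"angular":[0,0,0]},{"xyz":[0,0.005,0],"angular":[0,0,0]},{"xyz":[0,0.005,0],"angular":[0,0,0]},{"xyz":[0,0.005,0],"angular":[0,0,0]},{"xyz":[0,0.003,0],"angular":[0,0,0]},{"xyz":[0,0,0],"angular":[0,0,0]}]}}

```text
t: 11.85
ee_pos: [0.5071, 0.0196, 0.0419]
orientation: [-0.125, 0.992, -0.0, 0.001]
ft_force: [-1.6, 0.4, 5.6]
opening: 0.0
grasp_force: 2.7
```

```bash
python3 -c "
from h import *
force(2);tip();sidefit(-72,10);sidefit(-72,-7)"
```

```text
F mean [-1.24  0.15  5.36] sd [0.23 0.23 0.15]
t 11.95 tip off,along,z mm [-65.5  -5.8  41.9] toolx·(-D)ang 0.001 tilt [ 0.0009 -0.0001] F [-1.47  0.38  5.21]
side: off -71.64 yaw rel -0.0009 n 26 rms 0.25
side: off -71.64 yaw rel -0.0004 n 37 rms 0.2
```

Emit:
{"method": "drive_tool", "body": {"series": [{"xyz":[0,0,-0.004],"angular":[0,0,0]},{"xyz":[0,-0.014,0],"angular":[0,0,0]},{"xyz":[0,0,0],"angular":[0,0,0]},{"xyz":[0,0,0.0025],"angular":[0,0,0]},{"xyz":[0,0,0.0013],"angular":[0,0,0]},{"xyz":[0,0,0],"angular":[0,0,0]},{"xyz":[0,0.004,0],"angular":[0,0,0]},{"xyz":[0,0.005,0],"angular":[0,0,0]},{"xyz":[0,0.005,0],"angular":[0,0,0]},{"xyz":[0,0,0],"angular":[0,0,0]}]}}

```text
t: 13.3
ee_pos: [0.5065, 0.0198, 0.042]
orientation: [-0.125, 0.992, -0.0, -0.0]
ft_force: [-2.5, -0.7, 5.3]
opening: 0.0002
grasp_force: 2.9
```

```bash
python3 -c "
from h import *
force(2);tip();sidefit(-65,-7)"
```

```text
F mean [-2.22 -0.38  6.2 ] sd [0.49 0.64 0.14]
t 13.4 tip off,along,z mm [-65.2  -6.3  42. ] toolx·(-D)ang 0.0014 tilt [-0.0004 -0.0001] F [-1.73  0.27  6.34]
side: off -64.35 yaw rel -0.0015 n 46 rms 0.28
```

Emit:
{"method": "drive_tool", "body": {"series": [{"xyz":[0,0.004,-0.0003],"angular":[0,0,0]},{"xyz":[0,0.005,0],"angular":[0,0,0]},{"xyz":[0,0.005,0],"angular":[0,0,0]},{"xyz":[0,0.002,0],"angular":[0,0,0]},{"xyz":[0,0,0],"angular":[0,0,0]}]}}

```text
t: 14.08
ee_pos: [0.5026, 0.0352, 0.0418]
orientation: [-0.125, 0.992, 0.0, -0.0]
ft_force: [-2.3, 0.3, 4.8]
opening: 0.0
grasp_force: 2.4
```

```bash
python3 -c "
from h import *
force(2);tip();sidefit(-57,-7)"
```

```text
F mean [-1.75 -0.19  5.01] sd [0.12 0.12 0.48]
t 14.18 tip off,along,z mm [-49.5  -6.2  41.8] toolx·(-D)ang 0.0009 tilt [-0.0002  0.    ] F [-1.87 -0.31  5.48]
side: off -56.5 yaw rel -0.0004 n 44 rms 0.27
```

Emit:
{"method": "drive_tool", "body": {"series": [{"xyz":[0,0,-0.004],"angular":[0,0,0]},{"xyz":[0,-0.015,0],"angular":[0,0,0]},{"xyz":[0,0,0],"angular":[0,0,0]},{"xyz":[0,0,0.0025],"angular":[0,0,0]},{"xyz":[0,0,0.0012],"angular":[0,0,0]},{"xyz":[0,0,0],"angular":[0,0,0]},{"xyz":[0,0.004,0],"angular":[0,0,0]},{"xyz":[0,0.005,0],"angular":[0,0,0]},{"xyz":[0,0.005,0],"angular":[0,0,0]},{"xyz":[0,0,0],"angular":[0,0,0]}]}}

```text
t: 15.48
ee_pos: [0.5028, 0.0345, 0.0421]
orientation: [-0.125, 0.992, 0.0, -0.0]
ft_force: [-0.8, 0.3, 1.1]
opening: -0.0002
grasp_force: 0.5
```

Emit:
{"method": "drive_tool", "body": {"series": [{"xyz":[0,0.005,0],"angular":[0,0,0]},{"xyz":[0,0.005,0],"angular":[0,0,0]},{"xyz":[0,0.005,0],"angular":[0,0,0]},{"xyz":[0,0.003,0],"angular":[0,0,0]},{"xyz":[0,0,0],"angular":[0,0,0]}]}}

```text
t: 16.1
ee_pos: [0.4984, 0.0516, 0.042]
orientation: [-0.125, 0.992, 0.0, -0.0]
ft_force: [-0.1, -0.3, 0.3]
opening: 0.0001
grasp_force: 0.0
```

```bash
python3 -c "
from h import *
force(2);tip();sidefit(-41,-7)"
```

```text
F mean [ 0.01 -0.17  0.1 ] sd [0.45 0.1  0.06]
t 16.2 tip off,along,z mm [-32.6  -6.2  42.1] toolx·(-D)ang 0.0009 tilt [ 0.     -0.0001] F [-0.44 -0.08  0.16]
side: off -43.59 yaw rel -0.0025 n 58 rms 0.6
```

Emit:
{"method": "drive_tool", "body": {"series": [{"xyz":[0,0,-0.004],"angular":[0,0,0]},{"xyz":[0,-0.018,0],"angular":[0,0,0]},{"xyz":[0,0,0],"angular":[0,0,0]},{"xyz":[0,0,0.0025],"angular":[0,0,0]},{"xyz":[0,0,0.0017],"angular":[0,0,0]},{"xyz":[0,0,0],"angular":[0,0,0]},{"xyz":[0,0.004,0],"angular":[0,0,0]},{"xyz":[0,0.005,0],"angular":[0,0,0]},{"xyz":[0,0.005,0],"angular":[0,0,0]},{"xyz":[0,0,0],"angular":[0,0,0]}]}}

```text
t: 17.5
ee_pos: [0.4992, 0.0481, 0.042]
orientation: [-0.125, 0.992, 0.0, -0.0]
ft_force: [-2.9, -0.9, 5.6]
opening: -0.0002
grasp_force: 2.5
```

```bash
python3 -c "
from h import *
force(2);tip();sidefit(-36.5,-7)"
```

```text
F mean [-1.99 -0.81  4.92] sd [0.69 0.04 0.37]
t 17.6 tip off,along,z mm [-36.2  -6.3  42. ] toolx·(-D)ang 0.0013 tilt [-0.0003 -0.    ] F [-1.3  -0.77  4.54]
side: off -35.63 yaw rel -0.003 n 44 rms 0.44
```

Rolling well; continue, slightly lighter.

Emit:
{"method": "drive_tool", "body": {"series": [{"xyz":[0,0.005,-0.0001],"angular":[0,0,0]},{"xyz":[0,0.005,0],"angular":[0,0,0]},{"xyz":[0,0.004,0],"angular":[0,0,0]},{"xyz":[0,0.002,0],"angular":[0,0,0]},{"xyz":[0,0,0],"angular":[0,0,0]}]}}

```text
t: 18.27
ee_pos: [0.4955, 0.0632, 0.0418]
orientation: [-0.125, 0.992, 0.0, -0.0]
ft_force: [-0.5, -0.7, 2.1]
opening: -0.0
grasp_force: 0.9
```

```bash
python3 -c "
from h import *
force(2);tip();sidefit(-28,-7)"
```

```text
F mean [-1.14 -0.16  1.36] sd [0.12 0.26 0.62]
t 18.38 tip off,along,z mm [-20.5  -6.2  41.8] toolx·(-D)ang 0.0009 tilt [-0.  0.] F [-1.02 -0.42  1.98]
side: off -28.27 yaw rel -0.0015 n 44 rms 0.48
```

Emit:
{"method": "drive_tool", "body": {"series": [{"xyz":[0,0,-0.004],"angular":[0,0,0]},{"xyz":[0,-0.015,0],"angular":[0,0,0]},{"xyz":[0,0,0],"angular":[0,0,0]},{"xyz":[0,0,0.0025],"angular":[0,0,0]},{"xyz":[0,0,0.0014],"angular":[0,0,0]},{"xyz":[0,0,0],"angular":[0,0,0]},{"xyz":[0,0.004,0],"angular":[0,0,0]},{"xyz":[0,0.005,0],"angular":[0,0,0]},{"xyz":[0,0.005,0],"angular":[0,0,0]},{"xyz":[0,0.004,0],"angular":[0,0,0]}]}}

```text
t: 19.68
ee_pos: [0.4946, 0.0664, 0.042]
orientation: [-0.125, 0.992, 0.0, -0.0]
ft_force: [-0.3, -0.6, 1.2]
opening: -0.0001
grasp_force: 0.6
```

Emit:
{"method": "drive_tool", "body": {"series": [{"xyz":[0,0.005,0],"angular":[0,0,0]},{"xyz":[0,0.005,0],"angular":[0,0,0]},{"xyz":[0,0.002,0],"angular":[0,0,0]},{"xyz":[0,0,0],"angular":[0,0,0]}]}}

```text
t: 20.18
ee_pos: [0.4919, 0.0777, 0.042]
orientation: [-0.125, 0.992, -0.0, 0.0]
ft_force: [0.4, 0.3, -0.0]
opening: 0.0003
grasp_force: 0.0
```

```bash
python3 -c "
from h import *
force(2);tip();sidefit(-13.5,-7)"
```

```text
F mean [-0.14 -0.39  0.19] sd [0.28 0.31 0.38]
t 20.27 tip off,along,z mm [-5.6 -6.1 42.1] toolx·(-D)ang 0.0008 tilt [ 0.0002 -0.    ] F [ 0.14 -0.08  0.57]
side: off -13.22 yaw rel -0.0013 n 43 rms 0.47
```

Emit:
{"method": "drive_tool", "body": {"series": [{"xyz":[0,0,-0.004],"angular":[0,0,0]},{"xyz":[0,-0.015,0],"angular":[0,0,0]},{"xyz":[0,0,0],"angular":[0,0,0]},{"xyz":[0,0,0.0025],"angular":[0,0,0]},{"xyz":[0,0,0.0017],"angular":[0,0,0]},{"xyz":[0,0,0],"angular":[0,0,0]},{"xyz":[0,0.004,0],"angular":[0,0,0]},{"xyz":[0,0.005,0],"angular":[0,0,0]},{"xyz":[0,0.005,0],"angular":[0,0,0]},{"xyz":[0,0.004,0],"angular":[0,0,0]}]}}

```text
t: 21.58
ee_pos: [0.4909, 0.0809, 0.042]
orientation: [-0.125, 0.992, -0.0, -0.0]
ft_force: [-1.9, -0.3, 4.5]
opening: 0.0
grasp_force: 2.5
```

Emit:
{"method": "drive_tool", "body": {"series": [{"xyz":[0,0.003,0],"angular":[0,0,0]},{"xyz":[0,0.001,0],"angular":[0,0,0]},{"xyz":[0,0,0],"angular":[0,0,0]}]}}

```text
t: 21.95
ee_pos: [0.4899, 0.0846, 0.042]
orientation: [-0.125, 0.992, 0.0, -0.0]
ft_force: [-2.9, -1.3, 4.8]
opening: 0.0002
grasp_force: 2.6
```

```bash
python3 -c "
from h import *
force(2);tip();sidefit(-2,-7)"
```

```text
F mean [-2.06 -0.39  4.63] sd [0.07 0.37 0.19]
t 22.05 tip off,along,z mm [ 1.7 -6.4 41.9] toolx·(-D)ang 0.001 tilt [-0.0003  0.    ] F [-1.99 -0.02  4.81]
side: off -1.79 yaw rel -0.0049 n 46 rms 0.39
```

Emit:
{"method": "drive_tool", "body": {"series": [{"xyz":[0,0,-0.01],"angular":[0,0,0]},{"xyz":[0,0,-0.05],"angular":[0,0,0]},{"xyz":[0,-0.05,-0.03],"angular":[0,0,0]},{"xyz":[0,-0.06,0],"angular":[0,0,0]},{"xyz":[0,-0.06,0],"angular":[0,0,0]},{"xyz":[0,-0.03,0],"angular":[0,0,0]},{"xyz":[0,0,0],"angular":[0,0,0]}]}}

```text
t: 22.98
ee_pos: [0.5405, -0.1117, 0.1323]
orientation: [-0.123, 0.992, -0.0, 0.001]
ft_force: [0.2, 0.2, 0.3]
opening: 0.0001
grasp_force: 0.0
```

```bash
python3 -c "
from h import *
tip();measure('s4');sidefit(-1.8,-7);sidefit(-1,-10)
f=env.grab_frame('top');a=cv2.resize(f[125:290,275:455,::-1],None,fx=3,fy=3);cv2.imwrite('pics/t4.png',np.hstack([a,cv2.resize(cv2.imread('pics/s4.png'),(260,495))]))"
```

```text
t 22.98 tip off,along,z mm [-200.9   -5.8  132.3] toolx·(-D)ang -0.0028 tilt [ 0.0017 -0.0005] F [0.24 0.17 0.29]
155 953 off mm -107.1 along -5.8 yaw rel -0.0018 [ 18.8 186.6]
155 1027 off mm -2.8 along -8.0 yaw rel -0.0035 [ 28.7 121. ]
165 888 off mm -107.5 along -4.6 yaw rel 0.0018 [ 17.9 185.5]
165 978 off mm -3.0 along -7.9 yaw rel -0.0011 [ 27.7 121.1]
side: off -2.18 yaw rel 0.0039 n 40 rms 0.49
side: off -2.23 yaw rel -0.0014 n 40 rms 0.58
```

View pics/t4.png

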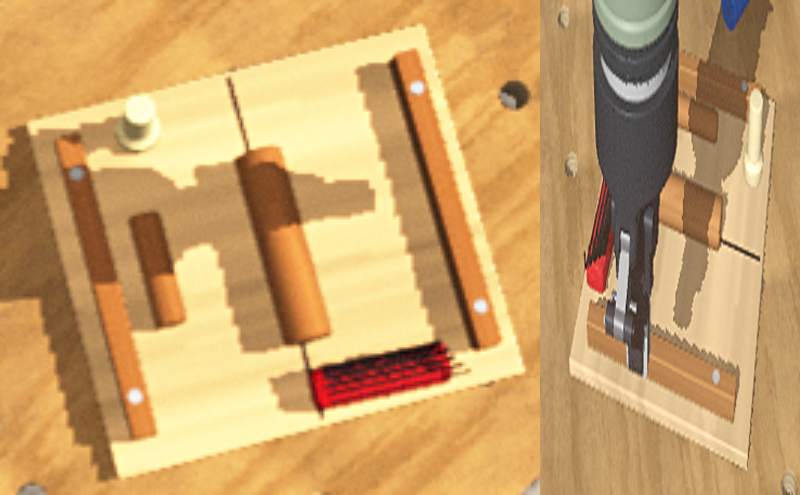

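The top crop shows the dowel just short of the line: it runs from (262,152) to (307,340), and the line emerges at (247,148) and (305,350). The dog, short dowel and keys are unmoved. Both views give about −2.6 mm and almost no yaw, so one fine roll is left: 5.3 mm of tip travel.

Emit:
{"method": "drive_tool", "body": {"series": [{"xyz":[0,0.03,0],"angular":[0,0,0]},{"xyz":[0,0.06,0],"angular":[0,0,0]},{"xyz":[0,0.06,0],"angular":[0,0,0]},{"xyz":[0,0.044,0],"angular":[0,0,0]},{"xyz":[0,0,0.03],"angular":[0,0,0]},{"xyz":[0,0,0.04],"angular":[0,0,0]},{"xyz":[0,0,0.012],"angular":[0,0,0]},{"xyz":[0,0,0.004],"angular":[0,0,0]},{"xyz":[0,0,0],"angular":[0,0,0]},{"xyz":[0,0,0],"angular":[0,0,0]}]}}

```text
t: 24.48
ee_pos: [0.493, 0.0784, 0.0472]
orientation: [-0.125, 0.992, -0.0, 0.001]
ft_force: [0.5, 0.6, -1.1]
opening: 0.0001
grasp_force: 0.0
```

```bash
python3 -c "
from h import *
tip()"
```

```text
t 24.48 tip off,along,z mm [-5.  -4.9 47.2] toolx·(-D)ang 0.0005 tilt [ 0.0028 -0.    ] F [ 0.53  0.58 -1.12]
```

Emit:
{"method": "drive_tool", "body": {"series": [{"xyz":[0,0,0.002],"angular":[0,0,0]},{"xyz":[0,0,0.0015],"angular":[0,0,0]},{"xyz":[0,0,0],"angular":[0,0,0]},{"xyz":[0,0,0],"angular":[0,0,0]}]}}

```text
t: 24.98
ee_pos: [0.4916, 0.0785, 0.0423]
orientation: [-0.125, 0.992, -0.0, -0.0]
ft_force: [1.3, -0.1, 0.7]
opening: 0.0004
grasp_force: 0.0
```

```bash
python3 -c "
from h import *
force(2);tip()"
```

```text
F mean [ 0.34  0.02 -0.43] sd [0.23 0.67 0.13]
t 25.07 tip off,along,z mm [-4.5 -6.3 42.3] toolx·(-D)ang 0.0008 tilt [-0.0001  0.    ] F [ 0.12 -0.65 -0.56]
```

Emit:
{"method": "drive_tool", "body": {"series": [{"xyz":[0,0,0.0005],"angular":[0,0,0]},{"xyz":[0,0,0],"angular":[0,0,0]},{"xyz":[0,0,0],"angular":[0,0,0]}]}}

```text
t: 25.45
ee_pos: [0.4917, 0.0785, 0.042]
orientation: [-0.125, 0.992, -0.0, 0.0]
ft_force: [0.1, -0.4, 1.9]
opening: 0.0001
grasp_force: 0.9
```

```bash
python3 -c "
from h import *
force(3);tip()"
```

```text
F mean [-0.69 -0.41  1.48] sd [0.24 0.48 0.75]
t 25.6 tip off,along,z mm [-4.6 -6.1 42. ] toolx·(-D)ang 0.0009 tilt [ 0.0002 -0.    ] F [-1.02 -1.05  1.97]
```

Emit:
{"method": "drive_tool", "body": {"series": [{"xyz":[0,0.002,0],"angular":[0,0,0]},{"xyz":[0,0.002,0],"angular":[0,0,0]},{"xyz":[0,0.0013,0],"angular":[0,0,0]},{"xyz":[0,0,0],"angular":[0,0,0]},{"xyz":[0,0,0],"angular":[0,0,0]}]}}

```text
t: 26.22
ee_pos: [0.4904, 0.0837, 0.042]
orientation: [-0.125, 0.992, -0.0, 0.0]
ft_force: [-1.7, -0.2, 5.0]
opening: -0.0002
grasp_force: 1.8
```

```bash
python3 -c "
from h import *
force(2);tip()"
```

```text
F mean [-1.21 -0.15  4.05] sd [0.03 0.76 0.16]
t 26.32 tip off,along,z mm [ 0.7 -6.1 42. ] toolx·(-D)ang 0.0008 tilt [ 0.0002 -0.    ] F [-1.18  0.61  4.21]
```

Emit:
{"method": "drive_tool", "body": {"series": [{"xyz":[0,0,-0.01],"angular":[0,0,0]},{"xyz":[0,0,-0.05],"angular":[0,0,0]},{"xyz":[0,0,-0.06],"angular":[0,0,0]},{"xyz":[0,0.05,-0.03],"angular":[0,0,0]},{"xyz":[0.02,0.055,0],"angular":[0,0,0]},{"xyz":[0.02,0.055,0],"angular":[0,0,0]},{"xyz":[0.02,0.055,0],"angular":[0,0,0]},{"xyz":[0.02,0.055,0],"angular":[0,0,0]},{"xyz":[0.02,0.055,0],"angular":[0,0,0]},{"xyz":[0,0,0],"angular":[0,0,0]}]}}

```text
t: 27.58
ee_pos: [0.3103, 0.3763, 0.1921]
orientation: [-0.128, 0.992, 0.0, -0.0]
ft_force: [-0.3, 0.5, -0.3]
opening: -0.0001
grasp_force: 0.0
```

```bash
python3 -c "
from h import *
tip();measure('s5');sidefit(0.5,-7)
f=env.grab_frame('top');a=cv2.resize(f[125:290,275:455,::-1],None,fx=3,fy=3);cv2.imwrite('pics/t5.png',np.hstack([a,cv2.resize(cv2.imread('pics/s5.png'),(260,495))]))"
```

```text
t 27.57 tip off,along,z mm [ 328.8 -108.5  192.1] toolx·(-D)ang 0.0076 tilt [-0.0005  0.0007] F [-0.28  0.55 -0.27]
155 960 off mm -107.0 along -5.7 yaw rel -0.002 [ 18.9 186.4]
155 1019 off mm -0.0 along -8.1 yaw rel -0.0014 [ 28.3 122. ]
165 898 off mm -107.3 along -5.7 yaw rel -0.0003 [ 18. 186.]
165 981 off mm -0.3 along -7.4 yaw rel -0.0007 [ 27.5 120.8]
side: off 0.88 yaw rel -0.0023 n 60 rms 0.34
```

View pics/t5.png

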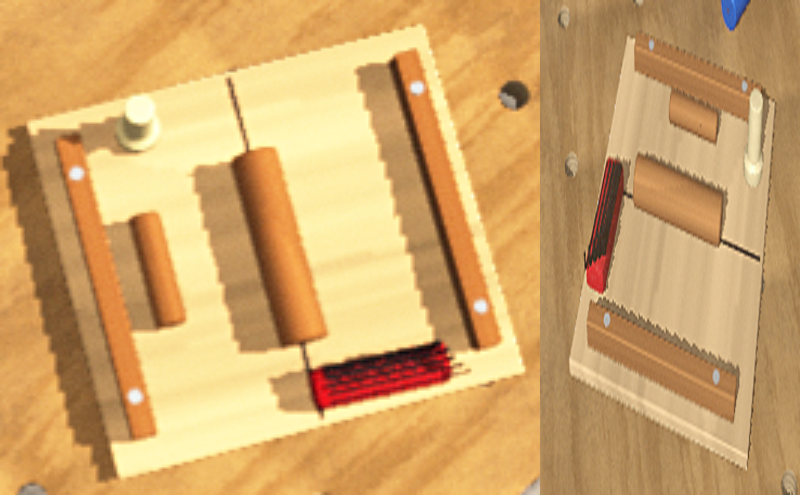

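The final view shows the dowel straddling the line: the line emerges at its far end at (247,150) and its near end at (305,345). The top view gives +0.3 mm off the line and the side view +0.2 mm, with yaw within 2 mrad. The other objects are as they were and the arm is clear.

```bash
python3 -c "
from h import *
print(env.hand_in())"
```

```text
the job is handed in; nothing more can be done
None
```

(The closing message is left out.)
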